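# Trace the bead path on the sprung teach band

### The arm

A 6-joint arm with a two-finger parallel gripper is mounted at the origin on a cart in front of the work surface, level with it; the furniture and walls round the work are solid. World frame = base frame: x ahead of the robot, y to its left, z up, the work surface at z = 0. Lengths are in mm, angles in rad, forces in N, time in s.
With the tool pointing down it reaches from about 350 to 775 mm from the base axis. Payload 7.3 kg.
Tool frame: the origin (TCP) lies on the centre line of the jaws, within the pads' length; the fingertips stand 22 mm ahead of it and the grasp point (between the pads) lies 3 mm ahead of it; z points along the fingers, y is the direction in which the jaws open and shut (so a half turn about z gives the same grasp; the last joint's range is limited). The gripper opens to 92 mm and grips with 3 to 60 N. Pads are 19 mm wide; open, the fingers measure 130 mm over their backs; the gripper's body (75 mm by 190 mm) begins 47 mm behind the grasp point.
Start: joints at [1.105, 0.342, 1.524, -0, 1.275, -0.146], TCP at [165.032, 498.405, 248.741] pointing down, gripper open.
Joint ranges: [-2.53, 2.53], [-0.77, 2.02], [0.04, 2.7], [-1, 4.14], [0.28, 2.66], [-3.11, 3.11]. Speed limits (rad/s): [2.57, 2.57, 3.14, 3.14, 3.14, 3.14].

### API

Orientations are given as [roll, pitch, yaw] about the fixed x, y, z axes, in that order (R = Rz(yaw) Ry(pitch) Rx(roll)).
In Python, from plant import get_obs, capture, close_job gives the robot as it stands.
- The arm moves only by the tool carry_out, never from a script. Its arguments are lists of equal length, an entry for each row: "xyz": the shift along the tool's x, y, z scaled (see below), a list of three; "dr": the turn, a rotation vector about the tool's x, y, z scaled (see below), a list of three. A call has 1 to 8 rows; each row shifts and turns the commanded pose from where the row before left it, along the tool's axes as they then stand; what a row does not reach is not made up. The controller multiplies each number of a shift by 0.06 m and each number of a turn by 8 degrees. A row lasts 1/8 s, in which the tool goes at most 62.5 mm and 10.7 degrees, less where a joint would pass 70% of its speed; a pose out of reach is approached as far as the arm can. A call with a number of a shift or a turn outside -1 to 1 is refused whole. A call with a gripper value outside its range is refused whole. "gripper" is the gripper's target within -1 to 1 (fully open at 1, half-way at 0, shut at -1), set as the call begins (left out, the last holds). The fingers move at their own pace and stop on an object; the grip force is fixed at half the most. Time passes only in rows, so rows that do not move let the fingers close. It gives the time, the measured TCP pose, the force and the opening at its end, in the units of the state.
- get_obs(): the state, without advancing time (a new reading comes with each control period).
- capture(name): name is "side" or "top" or "wrist"; returns a dict with "image" (420x560x3 uint8, blue, green, red), "fx", "fy", "cx", "cy" (pixels), "D" ([k1, k2, p1, p2, k3] as OpenCV has them; the pictures are not rectified), "pose" (4x4, takes a point from camera to world coordinates). Camera axes: x right, y up, looking along -z (the intrinsics and any distortion apply to the point x, -y, -z); pixel columns grow to the right and rows downward; lengths in mm; the calibration is good to about 2 mm. A picture is of the moment at which its call begins. There is no depth.
- close_job(): hands the job in, once; it reports no verdict.
The state is a dict: "time": time; "joint_positions": joint angles; "dq": joint speeds; "tau": joint torques, N m; "tool_pos": TCP position; "tcp_rot": TCP orientation; "contact_force": force on the tool from outside, world axes, zero at the start; "moment": the same for the moment, N m; "grip_width": finger opening in mm.
Only numpy, scipy, OpenCV 4.12 (cv2) and the standard library are available. Lean on these libraries where they do the work, as an engineer would, in place of code of your own. Each camera call takes 0.05 s, during which the arm holds its last target.

### The job

Teach the dispenser its bead path: touch down with the fingertips on the white end of the U-shaped sprung band beside the green cap, trace the band all the way round and lift off at the white end beside the orange cap. Keep the band lightly pressed and the middle of the fingertips on it the whole way, without lifting off over the blue part and without pushing the band down to its stop. Leave the other things on the bench alone, and finish clear of everything.

Things in the scene. Friction and masses are not known exactly. Their poses are not given: they have to be found in the camera images.
- stand: Fixed aluminium plate 198 x 160 x 12 mm, turned up to 0.5 rad, carrying a sprung U-shaped band open towards -x. Origin: on the bench under the middle of the U. The band's centre line in this frame, mm: (-50, 50), (50, 50), (50, -50), (-50, -50), square corners. Band 22 mm wide, round ends 11 mm beyond the end points, flat top 34 mm above the bench. A grey connector box at +x is lower (25 mm).
- end_left (a point): End point of the band's centre line on the stand's +y side, at the height of the unpressed top (fixed to the stand; does not sink). Each leg is white from its tip to 25 mm past its end point: touch down and lift off on the white. The rest is blue with a thin white centre line.
- corner_left (a point): Corner of the centre line on the stand's +y side, 100 mm from end_left, at the height of the unpressed top. The position of the fingers is judged at the point midway between the finger pads, about 20 mm above the tips: keep the fingers pointing straight down. Shut fingers make the neatest tip.
- corner_right (a point): Corner of the centre line on the stand's -y side, 100 mm from corner_left, at the height of the unpressed top.
- end_right (a point): End point of the centre line on the stand's -y side, 100 mm from corner_right, at the height of the unpressed top.
- band (a joint): How far the band is pressed down, m: 0 up, 0.012 at its stop. It sinks level wherever it is pressed, on a spring: about 2 N starts it, 600 N/m beyond that (5 N at 5 mm, 8 N at 10 mm), and it springs up by itself. Pressed means more than about 1 mm; over 10.5 mm is too hard; 3 to 7 mm is good.
- green_cap: Green domed cap, 22 mm across, 10 mm high, fixed on the base plate 33 mm beyond one end point of the band (83 mm to the -x side of the stand's origin, 50 mm to one side); marks where to start. Which end it stands at varies. Origin: centre of its underside, 12 mm above the bench.
- orange_cap: Orange domed cap of the same size and place at the other end of the band; marks where to finish. Origin: centre of its underside, 12 mm above the bench.
- jar: Bystander: loose white jar with a blue lid, 43 mm across, 46 mm high. Origin: centre of its underside.
- vial: Bystander: loose glass vial with a black cap, 22 mm across, 48 mm high. Origin: centre of its underside.
- petri: Bystander: loose clear petri dish, 69 mm across, 15 mm high. Origin: centre of its underside.
- tape: Bystander: loose dark blue tape dispenser, 121 x 52 x 67 mm. Origin: centre of its underside.
- hex_key: Bystander: loose steel hex key, 28 x 78 x 5 mm, lying flat. Origin: centre of its underside.

How it is judged:
By the outcome, as a careful person would: the job done as asked, in the order asked, and still so for the second after the job is handed in, with the robot touching nothing.
It also fails if it takes over 48 s, if anything falls off the work surface, if the arm or the gripper's body presses on something with over 40 N, if the wrist force passes 120 N, or if a joint passes its speed limit or range.

## Working session

There is one attempt and no reset: what is moved stays moved. The work goes in short steps, Python scripts to look and compute and a tool call to move; the robot and the scene stay as the last step left them, time stands still between calls to the robot, and variables do not carry over. Pictures are saved under pics/ and viewed, and the job is handed in when it is done.

Besides the shell and the picture viewer there is one more tool, called after "Emit:" by a JSON object that holds its "name" and its "arguments". carry_out: Moves the arm, as the interface text tells. Shifts and turns lie within -1 to 1; 1 stands for 0.06 m of shift or 8 degrees of turn. Its arguments: {"type":"object","properties":{"xyz":{"type":"array"},"dr":{"type":"array"},"gripper":{"type":"number"}},"required":["xyz","dr"]}

```bash
mkdir -p pics; ls; python3 - <<'E'
from plant import get_obs,capture
import cv2,numpy as np,pickle
o=get_obs();print(o)
d={}
for n in ["top","side","wrist"]:
    c=capture(n);d[n]=c;cv2.imwrite(f"pics/{n}0.png",c["image"]);print(n,c["fx"],c["cx"],c["D"],np.round(c["pose"],3).tolist())
pickle.dump(d,open("c0.pkl","wb"))
E
```

```text
pics
{'time': 0.0, 'joint_positions': array([ 1.10498472e+00,  3.42731149e-01,  1.52503685e+00,  4.76210524e-06,
        1.27538775e+00, -1.46013311e-01]), 'dq': array([-0.00011781,  0.00034136,  0.00036191,  0.00017423, -0.00028511,
        0.00136638]), 'tau': array([-1.28768079e-04, -4.31238627e+01, -2.44219798e+01,  7.17758643e-02,
        5.57766692e-02, -1.29798273e-04]), 'tool_pos': array([164.85898963, 498.04469204, 248.03363899]), 'tcp_rot': array([-3.14004684e+00, -2.31929110e-04,  2.82179279e+00]), 'contact_force': array([ 0.00772882, -0.38728503,  0.82230149]), 'moment': array([-0.04029085, -0.02180111, -0.00796122]), 'grip_width': 91.61559272922304}
top 491.50490118538147 281.8368975717595 [-0.053577  0.        0.        0.        0.      ] [[-0.016, 0.997, -0.076, 393.144], [-1.0, -0.014, 0.027, 422.308], [0.026, 0.076, 0.997, 925.035], [0.0, 0.0, 0.0, 1.0]]
side 442.560018489802 272.8159298026594 [0.02647878 0.         0.         0.         0.        ] [[-0.828, 0.248, -0.503, 10.127], [-0.561, -0.394, 0.728, 1073.181], [-0.018, 0.885, 0.466, 467.408], [0.0, 0.0, 0.0, 1.0]]
wrist 368.75818167055377 274.8502700262482 [-0.0632043  0.         0.         0.         0.       ] [[0.314, -0.919, -0.24, 100.254], [0.949, 0.304, 0.08, 519.417], [-0.0, -0.253, 0.967, 383.678], [0.0, 0.0, 0.0, 1.0]]
```

View pics/top0.png

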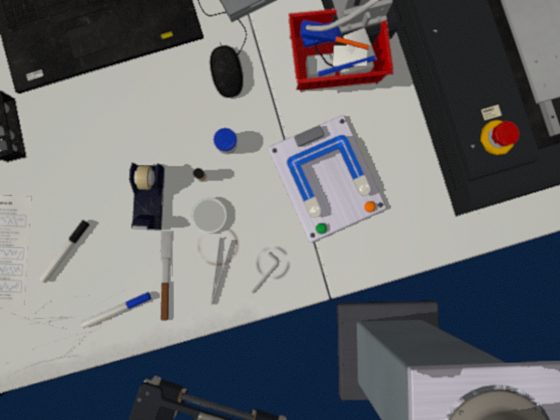

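View pics/side0.png

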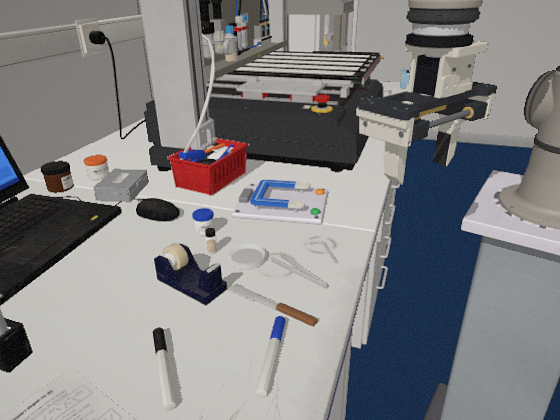

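View pics/wrist0.png

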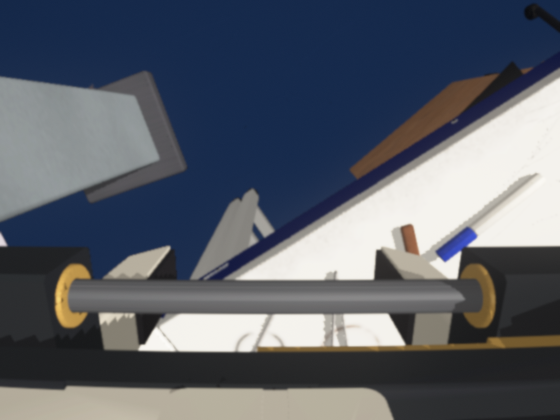

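```bash
cat >h.py <<'E'
import cv2,numpy as np
def K(c): return np.array([[c["fx"],0,c["cx"]],[0,c["fy"],c["cy"]],[0,0,1.]])
def cast(c,uv,z):
    p=cv2.undistortPoints(np.asarray(uv,float).reshape(-1,1,2),K(c),np.asarray(c["D"],float)).reshape(-1,2)
    d=np.c_[p[:,0],-p[:,1],-np.ones(len(p))]@c["pose"][:3,:3].T
    o=c["pose"][:3,3]
    return o+d*((z-o[2])/d[:,2])[:,None]
def big(m,box=None):
    m=m.astype(np.uint8)
    if box:
        k=np.zeros_like(m);k[box[1]:box[3],box[0]:box[2]]=1;m=m*k
    n,l,s,ce=cv2.connectedComponentsWithStats(m)
    i=1+np.argmax(s[1:,4]);return l==i,s[i],ce[i]
def measure(c,box):
    hsv=cv2.cvtColor(c["image"],cv2.COLOR_BGR2HSV);H,S,V=cv2.split(hsv)
    b,s,_=big((H>95)&(H<125)&(S>110)&(V>60),box)
    v,u=np.nonzero(b);P=cast(c,np.c_[u,v],34)[:,:2]
    r=cv2.minAreaRect(P.astype(np.float32));print("blue",s,"rect",r)
    g,s,ce=big((H>45)&(H<85)&(S>100),box);G=cast(c,ce,18)[0];print("green",s,ce,G)
    o,s,ce=big((H>5)&(H<20)&(S>150)&(V>120),box);O=cast(c,ce,18)[0];print("orange",s,ce,O)
    w=G[:2]-O[:2];print("capdist",np.hypot(*w))
    ctr=np.array(r[0])
    m=(G+O)[:2]/2; ax=ctr-m; print("cap mid->blue ctr (101 exp)",np.hypot(*ax),"ang x",np.arctan2(ax[1],ax[0]),"from caps", np.arctan2(w[1],w[0])-np.pi/2)
    return ctr,m
E
python3 - <<'E'
import pickle;from h import *
d=pickle.load(open("c0.pkl","rb"))
measure(d["top"],(260,100,400,250))
measure(d["side"],(225,170,335,225))
im=d["top"]["image"][100:250,255:400];cv2.imwrite("pics/tz.png",cv2.resize(im,None,fx=5,fy=4,interpolation=cv2.INTER_CUBIC)[:600,:])
E
```

```text
blue [ 287  135   77   66 1317] rect ((531.6416625976562, 318.9917907714844), (83.97442626953125, 121.9971923828125), 23.120473861694336)
green [316 224  11  10  83] [320.93975904 228.07228916] [418.7485472  325.86860585  18.        ]
orange [365 202  10  10  82] [369.52439024 206.23170732] [457.97123785 234.15829001  18.        ]
capdist 99.74568409393945
cap mid->blue ctr (101 exp) 101.09797148481383 ang x 0.3958040472512258 from caps 0.40413864977226077
blue [250 180  45  28 533] rect ((525.3167724609375, 327.48077392578125), (85.83277893066406, 134.42153930664062), 23.765668869018555)
green [311 208   9   7  46] [314.91304348 210.91304348] [414.23228976 328.6304154   18.        ]
orange [316 189   8   5  38] [319.5        191.10526316] [453.78359372 236.1815187   18.        ]
capdist 100.55398622597987
cap mid->blue ctr (101 exp) 101.82848709027127 ang x 0.4585565009680577 from caps 0.4042551125434424
```

View pics/tz.png

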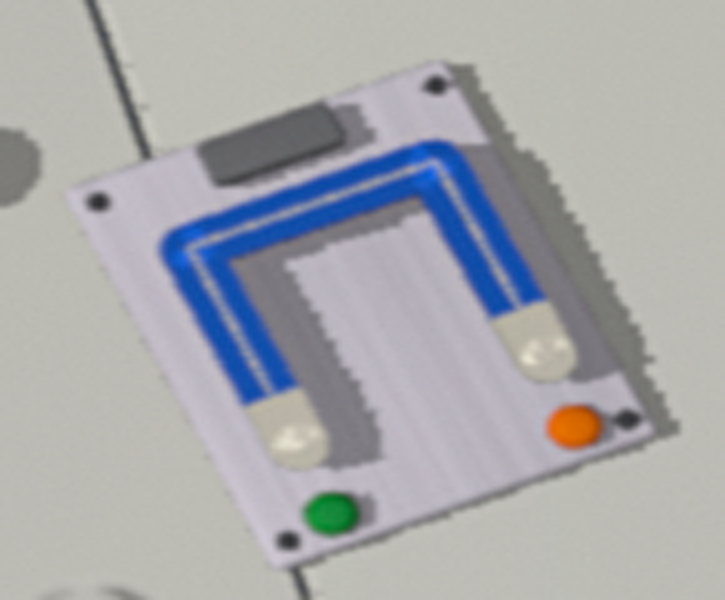

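```bash
python3 - <<'E'
import pickle;from h import *
d=pickle.load(open("c0.pkl","rb"))
im=d["top"]["image"][0:220,270:500];cv2.imwrite("pics/tz2.png",cv2.resize(im,None,fx=2.7,fy=2.7,interpolation=cv2.INTER_CUBIC))
im=d["side"]["image"][80:230,140:390];cv2.imwrite("pics/sz2.png",cv2.resize(im,None,fx=3.2,fy=3.2,interpolation=cv2.INTER_CUBIC))
E
```

```text
(no output)
```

View pics/tz2.png

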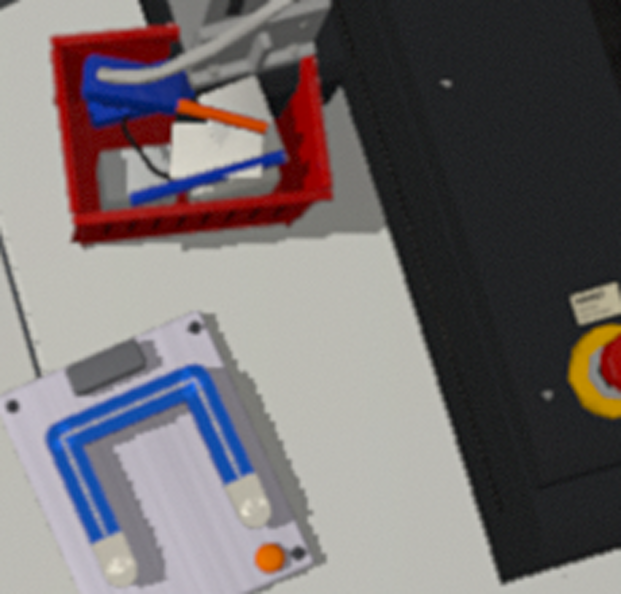

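View pics/sz2.png

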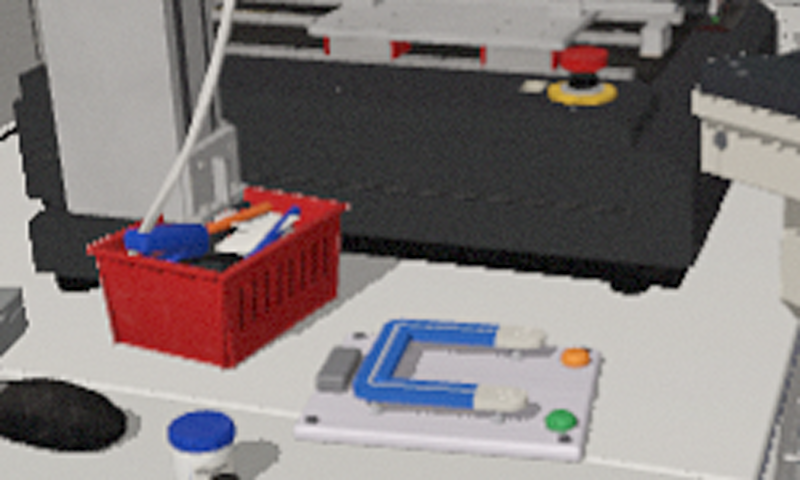

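```bash
cat >>h.py <<'E'
def tri(c1,p1,c2,p2):
    A=[];b=[]
    for c,p in((c1,p1),(c2,p2)):
        o=c["pose"][:3,3];q=cast(c,[p],0)[0];d=(q-o)/np.linalg.norm(q-o);M=np.eye(3)-np.outer(d,d);A.append(M);b.append(M@o)
    A=np.vstack(A);b=np.hstack(b);x=np.linalg.lstsq(A,b,rcond=None)[0];return x,np.linalg.norm(A@x-b)
E
python3 - <<'E'
import pickle;from h import *
d=pickle.load(open("c0.pkl","rb"));t,s=d["top"],d["side"]
a=.403;o=np.array([514.8,312.3]);R=np.array([[np.cos(a),-np.sin(a)],[np.sin(a),np.cos(a)]])
def show(n,p): print(n,np.round(p,0),"stand",np.round(R.T@(p[:2]-o),0))
for n,p,q in (("binL",(297.8,83.5),(207.2,167.5)),("binR",(391.5,71.5),(248.8,144.7)),("binRfarend",(386,22),(217,139.5))):
    x,e=tri(t,p,s,q);print(e);show(n,x)
for q in((354,169),(270,160)): show("mach base",cast(s,[q],10)[0])
for z in (0,100,150):
  for p in((457,213),(420,113)): show(f"mach top {z}",cast(t,[p],z)[0])
for l,(x,y) in dict(eL=(-50,50),cL=(50,50),cR=(50,-50),eR=(-50,-50)).items(): print(l,o+R@[x,y])
E
```

```text
3.958708362239349
binL [676. 369.  76.] stand [171. -11.]
4.870416939150782
binR [692. 197.  78.] stand [ 118. -175.]
1.0395196660177388
binRfarend [789. 205.  76.] stand [ 210. -206.]
mach base [450.  53.  10.] stand [-161. -213.]
mach base [678. 116.  10.] stand [  73. -244.]
mach top 0 [444.  61.   0.] stand [-164. -203.]
mach top 0 [639. 126.   0.] stand [  41. -220.]
mach top 100 [438. 100. 100.] stand [-153. -165.]
mach top 100 [613. 158. 100.] stand [  30. -181.]
mach top 150 [436. 120. 150.] stand [-148. -146.]
mach top 150 [599. 174. 150.] stand [  24. -161.]
eL [449.19658176 338.68544136]
cL [541.18544136 377.90341824]
cR [580.40341824 285.91455864]
eR [488.41455864 246.69658176]
```

Emit:
{"name": "carry_out", "arguments": {"xyz": [[-0.6,-0.32,0],[-0.6,-0.32,0],[-0.6,-0.32,0],[-0.6,-0.32,0],[-0.6,-0.32,0],[-0.6,-0.32,0],[-0.6,-0.32,0],[-0.6,-0.32,0]], "dr": [[0,0,0],[0,0,0],[0,0,0],[0,0,0],[0,0,0],[0,0,0],[0,0,0],[0,0,0]], "gripper": -1}}

```text
time: 1.15
tool_pos: [390.8, 261.0, 248.6]
tcp_rot: [-3.142, -0.0, 2.822]
contact_force: [0.5, -0.0, -0.1]
grip_width: 16.4
```

Emit:
{"name": "carry_out", "arguments": {"xyz": [[0,0,0],[0,0,0],[0,0,0],[0,0,0],[0,0,0],[0,0,0],[0,0,0],[0,0,0]], "dr": [[0,0,1],[0,0,1],[0,0,1],[0,0,1],[0,0,1],[0,0,1],[0,0,1],[0,0,1]]}}

```text
time: 2.15
tool_pos: [390.0, 262.0, 248.5]
tcp_rot: [-3.141, 0.0, 1.7]
contact_force: [0.0, 0.0, 0.6]
grip_width: 0.4
```

Emit:
{"name": "carry_out", "arguments": {"xyz": [[0,0,0],[0,0,0],[0,0,0],[0,0,0],[0,0,0],[0,0,0],[0,0,0],[0,0,0]], "dr": [[0,0,1],[0,0,1],[0,0,1],[0,0,1],[0,0,1],[0,0,1],[0,0,1],[0,0,1]]}}

```text
time: 3.15
tool_pos: [390.0, 262.0, 248.5]
tcp_rot: [-3.141, 0.001, 0.583]
contact_force: [0.5, 0.8, -0.1]
grip_width: 0.2
```

Emit:
{"name": "carry_out", "arguments": {"xyz": [[0,0,0],[0,0,0],[0,0,0],[0,0,0]], "dr": [[0,0,0.65],[0,0,0.65],[0,0,0],[0,0,0]]}}

```text
time: 3.65
tool_pos: [390.1, 262.0, 248.6]
tcp_rot: [-3.142, 0.0, 0.408]
contact_force: [0.0, -0.1, -0.4]
grip_width: 0.5
```

```bash
python3 - <<'E'
from plant import get_obs,capture
import pickle;from h import *
d={}
for n in ["top","side","wrist"]:
    c=capture(n);d[n]=c;cv2.imwrite(f"pics/{n}1.png",c["image"])
pickle.dump(d,open("c1.pkl","wb"))
o=get_obs();print(o["joint_positions"],o["tool_pos"])
E
```

```text
[4.28134531e-01 2.41282184e-01 1.66726465e+00 9.40821230e-05
 1.23309463e+00 1.59182019e+00] [390.10430414 262.03875412 248.69638103]
```

View pics/wrist1.png

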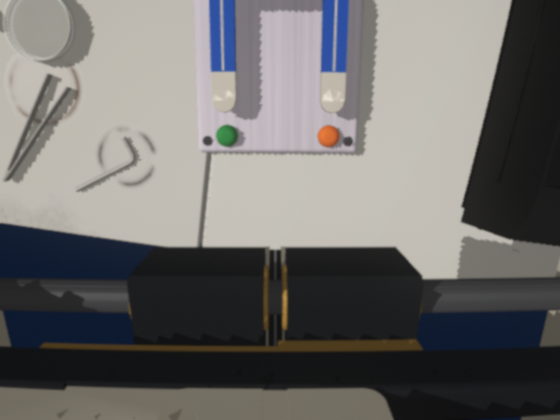

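View pics/top1.png

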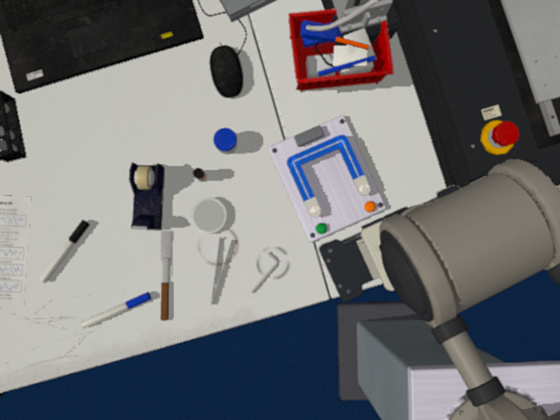

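```bash
python3 - <<'E'
import pickle;from h import *
d=pickle.load(open("c1.pkl","rb"));c=d["wrist"]
H,S,V=cv2.split(cv2.cvtColor(c["image"],cv2.COLOR_BGR2HSV))
g,s,cg=big((H>45)&(H<85)&(S>100));o,s2,co=big((H>5)&(H<20)&(S>150)&(V>120),(300,100,350,160))
print(s,cg,s2,co)
G=cast(c,cg,18)[0];O=cast(c,co,18)[0];w=G-O;print(G,O,np.hypot(w[0],w[1]),np.arctan2(w[1],w[0])-np.pi/2)
B=(H>95)&(H<125)&(S>110)&(V>60)
for box in((195,0,245,100),(310,0,360,100)):
    b,s,ce=big(cv2.morphologyEx(B.astype(np.uint8),cv2.MORPH_CLOSE,np.ones((5,5))),box);print(s)
    rows=[(np.nonzero(b[v])[0].min(),np.nonzero(b[v])[0].max(),v) for v in range(5,65,3)]
    L=cast(c,[(r[0]-.5,r[2]) for r in rows],34);Rr=cast(c,[(r[1]+.5,r[2]) for r in rows],34)
    vx,vy,x0,y0=cv2.fitLine(((L+Rr)/2)[:,:2].astype(np.float32),cv2.DIST_L2,0,.01,.01).ravel()
    vb=s[1]+s[3]-.5; E=cast(c,[(ce[0],vb)],34)[0]
    print("ang",np.arctan2(vy*np.sign(vx),vx*np.sign(vx)),"width",np.mean(np.hypot(*(L-Rr)[:,:2].T)),"bluewhite",E)
    # end point = boundary - 25 along dir
    u=np.array([vx,vy])*np.sign(vx);p=np.array([x0,y0]);t=(E[:2]-p)@u-25;print("end",p+t*u)
E
```

```text
[217 126  20  19 292] [226.34589041 135.19863014] [318 126  21  20 308] [328.15909091 135.74350649]
[417.49899877 325.65810026  18.        ] [456.46290133 234.16323514  18.        ] 99.44594534186987 0.4025979179262089
[ 210    0   25   71 1731]
ang 0.39434513 width 21.677717340869254 bluewhite [471.04075156 348.72757738  34.        ]
end [448.11547772 338.74777285]
[ 322    0   27   72 1761]
ang 0.4048599 width 21.91684242440045 bluewhite [510.35079564 255.6284488   34.        ]
end [486.94153612 246.78537192]
```

Emit:
{"name": "carry_out", "arguments": {"xyz": [[0.35,-0.2,0],[0.35,-0.2,0],[0.35,-0.2,0],[0.35,-0.2,0.1],[0,0,0.6],[0,0,0.6],[0,0,0.6],[0,0,0.6]], "dr": [[0,0,0.03],[0,0,0],[0,0,0],[0,0,0],[0,0,0],[0,0,0],[0,0,0],[0,0,0]]}}

```text
time: 4.8
tool_pos: [448.6, 339.2, 97.6]
tcp_rot: [-3.142, -0.0, 0.403]
contact_force: [0.5, -0.3, -0.0]
grip_width: 0.2
```

Emit:
{"name": "carry_out", "arguments": {"xyz": [[0,0,0.2],[0,0,0.2],[0,0,0],[0,0,0],[0,0,0]], "dr": [[0,0,0],[0,0,0],[0,0,0],[0,0,0],[0,0,0]]}}

```text
time: 5.42
tool_pos: [449.0, 339.4, 75.7]
tcp_rot: [-3.141, -0.002, 0.402]
contact_force: [0.3, -0.4, -0.7]
grip_width: 1.0
```

```bash
cat >>h.py <<'E'
def st(p):
    a=.402;d=np.asarray(p)[:2]-[514.2,312.3];c,s=np.cos(a),np.sin(a);return c*d[0]+s*d[1],-s*d[0]+c*d[1]
E
python3 - <<'E'
from plant import get_obs,capture
import pickle;from h import *
d={}
for n in ["top","side","wrist"]:
    c=capture(n);d[n]=c
cv2.imwrite("pics/w2.png",d["wrist"]["image"])
cv2.imwrite("pics/s2.png",cv2.resize(d["side"]["image"][130:250,200:360],None,fx=5,fy=5,interpolation=cv2.INTER_CUBIC))
o=get_obs();print(o,st(o["tool_pos"]))
E
```

```text
{'time': 5.575, 'joint_positions': array([5.11114845e-01, 5.99746016e-01, 1.63095157e+00, 6.32510679e-05,
       9.09972140e-01, 1.67975764e+00]), 'dq': array([ 0.00060977,  0.00664482,  0.0027572 , -0.00196906,  0.00018168,
        0.00017353]), 'tau': array([-9.91788911e-04, -5.05709696e+01, -1.91426468e+01,  2.19695253e-02,
       -8.89679370e-02, -2.44834246e-04]), 'tool_pos': array([448.77440086, 339.29470362,  75.22959578]), 'tcp_rot': array([-3.14144261e+00, -9.12016985e-04,  4.02114665e-01]), 'contact_force': array([ 0.36711888,  0.13734991, -0.71588032]), 'moment': array([-0.10079459,  0.09270252,  0.00223669]), 'grip_width': 0.057856201695480586} (np.float64(-49.64795181839709), np.float64(50.44109363375901))
```

View pics/s2.png

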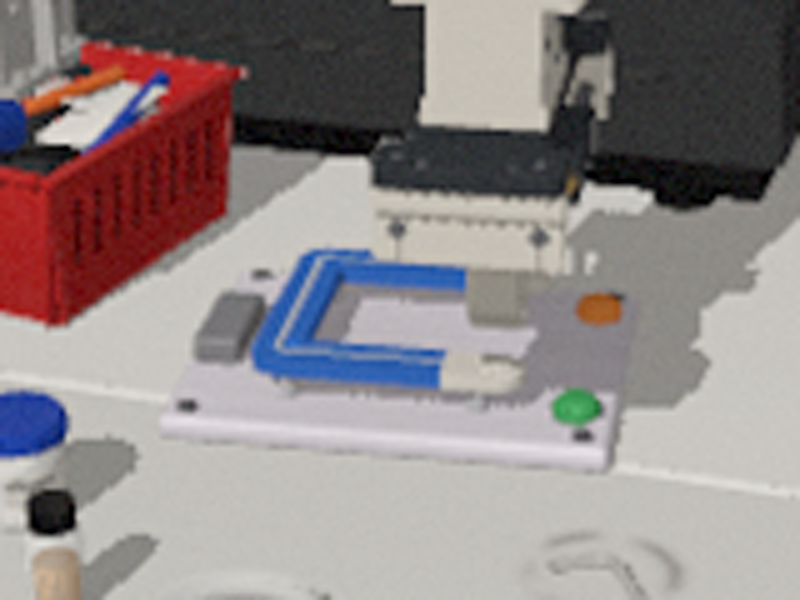

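View pics/w2.png

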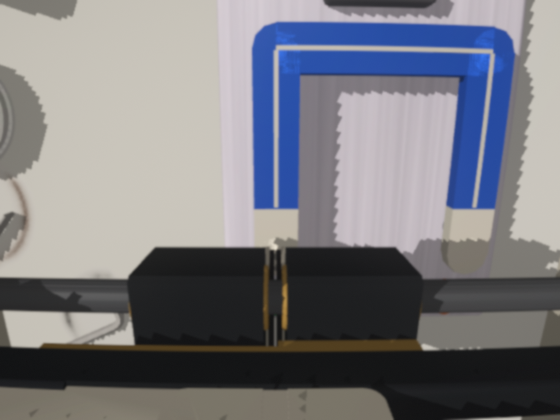

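```bash
python3 - <<'E'
import pickle;from h import *
d=pickle.load(open("c1.pkl","rb"))
for n in("side",):
  c=d[n]
  for p in [(448.8,339.3,53),(448.8,339.3,75),(448.8,339.3,120),(448.7,338.7,34)]:
    q=c["pose"][:3,:3].T@(np.array(p)-c["pose"][:3,3]);uv=cv2.projectPoints(np.array([[q[0],-q[1],-q[2]]]),np.zeros(3),np.zeros(3),K(c),c["D"])[0].ravel();print(p,uv,(uv-[200,130])*5)
E
```

```text
(448.8, 339.3, 53) [298.75940822 194.42672177] [493.7970411  322.13360884]
(448.8, 339.3, 75) [298.85970758 185.07642905] [494.29853791 275.38214524]
(448.8, 339.3, 120) [299.07392139 165.29362365] [495.36960695 176.46811825]
(448.7, 338.7, 34) [298.85839566 202.24482647] [494.29197829 361.22413235]
```

```bash
python3 - <<'E'
from plant import get_obs,capture
from h import *
c=capture("side");cv2.imwrite("pics/s3.png",c["image"])
E
```

```text
(no output)
```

View pics/s3.png

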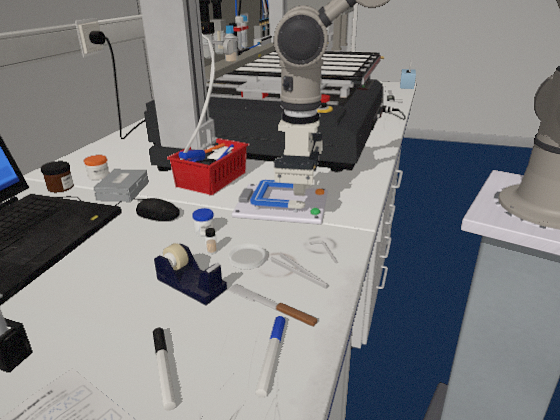

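Emit:
{"name": "carry_out", "arguments": {"xyz": [[0,0.007,0.1],[0,0,0.1],[0,0,0.07],[0,0,0.03],[0,0,0]], "dr": [[0,0,0],[0,0,0],[0,0,0],[0,0,0],[0,0,0]]}}

```text
time: 6.25
tool_pos: [448.7, 338.8, 56.6]
tcp_rot: [-3.142, 0.0, 0.402]
contact_force: [0.1, -0.1, 1.5]
grip_width: 0.2
```

Emit:
{"name": "carry_out", "arguments": {"xyz": [[0,0,0.04],[0,0,0.03],[0,0,0]], "dr": [[0,0,0],[0,0,0],[0,0,0]]}}

```text
time: 6.62
tool_pos: [448.9, 338.9, 52.8]
tcp_rot: [-3.141, -0.001, 0.402]
contact_force: [-0.2, -0.4, 3.5]
grip_width: 0.7
```

Emit:
{"name": "carry_out", "arguments": {"xyz": [[0,0,0.03],[0,0,0]], "dr": [[0,0,0],[0,0,0]]}}

```text
time: 6.88
tool_pos: [448.9, 338.9, 50.9]
tcp_rot: [-3.141, -0.001, 0.402]
contact_force: [0.9, 1.1, 4.7]
grip_width: 0.4
```

```bash
cat > s.py <<'E'
from plant import get_obs;from h import *
o=get_obs();print(o["time"],st(o["tool_pos"]),o["tool_pos"][2],o["contact_force"],o["tcp_rot"])
E
python3 s.py
```

```text
6.875 (np.float64(-49.65252134307241), np.float64(50.019650408120995)) 50.88292753038248 [0.91896825 1.05033694 4.67528106] [-3.14143192e+00 -6.14615845e-04  4.02055509e-01]
```

Emit:
{"name": "carry_out", "arguments": {"xyz": [[0.05,0,0],[0.1,0,0],[0.1,0,0],[0.1,0,0],[0.1,0,0]], "dr": [[0,0,0],[0,0,0],[0,0,0],[0,0,0],[0,0,0]]}}

```text
time: 7.5
tool_pos: [472.7, 349.0, 50.5]
tcp_rot: [3.141, 0.003, 0.402]
contact_force: [-4.6, -2.2, 5.4]
grip_width: 0.4
```

```bash
python3 s.py
```

```text
7.5 (np.float64(-23.8929692167279), np.float64(49.98368799084378)) 50.463554895737545 [-4.64309693 -2.2071312   5.3808628 ] [3.14142760e+00 2.78266461e-03 4.02201865e-01]
```

Emit:
{"name": "carry_out", "arguments": {"xyz": [[0.1,0,0],[0.1,0,0],[0.1,0,0],[0.1,0,0],[0.1,0,0],[0.1,0,0],[0.1,0,0]], "dr": [[0,0,0],[0,0,0],[0,0,0],[0,0,0],[0,0,0],[0,0,0],[0,0,0]]}}

```text
time: 8.38
tool_pos: [511.4, 365.4, 50.5]
tcp_rot: [3.141, 0.003, 0.402]
contact_force: [-3.9, -1.8, 5.8]
grip_width: 0.5
```

```bash
python3 s.py
```

```text
8.375 (np.float64(18.18172145787348), np.float64(49.96967602485371)) 50.46888701524535 [-3.88818376 -1.81326085  5.81037152] [3.14144460e+00 2.70999854e-03 4.02144927e-01]
```

Emit:
{"name": "carry_out", "arguments": {"xyz": [[0.1,0,0],[0.1,0,0],[0.1,0,0],[0.1,0,0],[0.1,0,0],[0.01,0,0],[0,0,0]], "dr": [[0,0,0],[0,0,0],[0,0,0],[0,0,0],[0,0,0],[0,0,0],[0,0,0]]}}

```text
time: 9.25
tool_pos: [539.9, 377.5, 50.6]
tcp_rot: [3.141, 0.002, 0.402]
contact_force: [-3.4, -1.6, 4.8]
grip_width: 0.2
```

```bash
python3 s.py; python3 - <<'E'
from plant import capture
from h import *
import pickle
d={n:capture(n) for n in("top","wrist","side")};pickle.dump(d,open("c3.pkl","wb"))
cv2.imwrite("pics/w4.png",d["wrist"]["image"]);cv2.imwrite("pics/s4.png",cv2.resize(d["side"]["image"][130:250,200:360],None,fx=5,fy=5,interpolation=cv2.INTER_CUBIC))
E
```

```text
9.25 (np.float64(49.141217157151644), np.float64(49.940959629606304)) 50.596723078488964 [-3.36136688 -1.5639797   4.7902222 ] [3.14147084e+00 1.56192186e-03 4.02120735e-01]
```

View pics/s4.png

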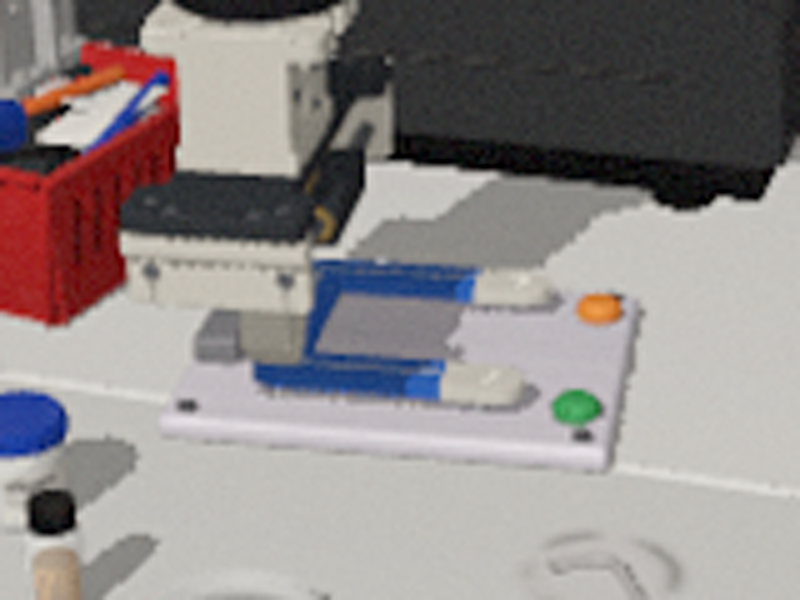

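View pics/w4.png

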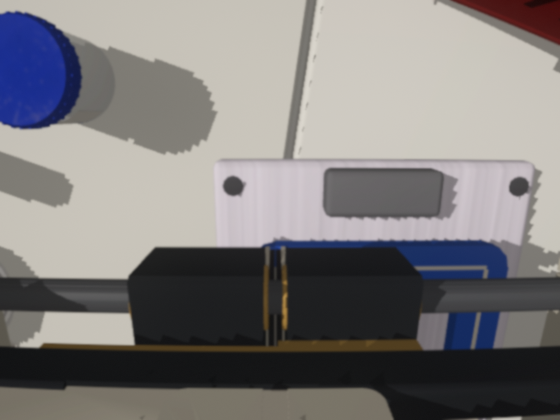

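```bash
python3 - <<'E'
from h import *
import pickle
d=pickle.load(open("c3.pkl","rb"));c=d["wrist"]
for uv in((450,267),(486,272),(480,300)): print(st(cast(c,[uv],29)[0]))
E
```

```text
(np.float64(49.5719919788937), np.float64(-31.574861668757464))
(np.float64(46.84556715291336), np.float64(-49.47839423996216))
(np.float64(32.245624880286), np.float64(-48.85220625384592))
```

Emit:
{"name": "carry_out", "arguments": {"xyz": [[0,0.05,0],[0,0.1,0],[0,0.1,0],[0,0.1,0],[0,0.1,0],[0,0.1,0],[0,0.1,0]], "dr": [[0,0,0],[0,0,0],[0,0,0],[0,0,0],[0,0,0],[0,0,0],[0,0,0]]}}

```text
time: 10.28
tool_pos: [555.9, 342.3, 51.0]
tcp_rot: [-3.141, -0.001, 0.402]
contact_force: [-1.0, 3.4, 5.0]
grip_width: 0.2
```

```bash
python3 s.py
```

```text
10.275 (np.float64(50.06439834904302), np.float64(11.303071738703661)) 51.02464871464936 [-0.95561768  3.36864497  5.04541811] [-3.14064562e+00 -1.06231653e-03  4.02071058e-01]
```

Emit:
{"name": "carry_out", "arguments": {"xyz": [[0,0.1,0],[0,0.1,0],[0,0.1,0],[0,0.1,0],[0,0.1,0],[0,0.1,0]], "dr": [[0,0,0],[0,0,0],[0,0,0],[0,0,0],[0,0,0],[0,0,0]]}}

```text
time: 11.02
tool_pos: [569.9, 309.1, 51.0]
tcp_rot: [-3.141, -0.001, 0.402]
contact_force: [-2.2, 3.5, 5.6]
grip_width: 0.3
```

Emit:
{"name": "carry_out", "arguments": {"xyz": [[0,0.1,0],[0,0.1,0],[0,0.1,0],[0,0.1,0],[0,0.02,0],[0,0,0]], "dr": [[0,0,0],[0,0,0],[0,0,0],[0,0,0],[0,0,0],[0,0,0]]}}

```text
time: 11.78
tool_pos: [579.8, 285.7, 51.0]
tcp_rot: [-3.141, -0.001, 0.402]
contact_force: [-1.6, 2.5, 5.6]
grip_width: 0.2
```

```bash
python3 s.py;  python3 - <<'E'
from plant import capture
from h import *
cv2.imwrite("pics/w5.png",capture("wrist")["image"])
E
```

```text
11.775 (np.float64(49.965869219592065), np.float64(-50.17849128611584)) 50.95453395890545 [-1.64518435  2.48070448  5.55444649] [-3.14116741e+00 -7.04389260e-04  4.01836461e-01]
```

View pics/w5.png

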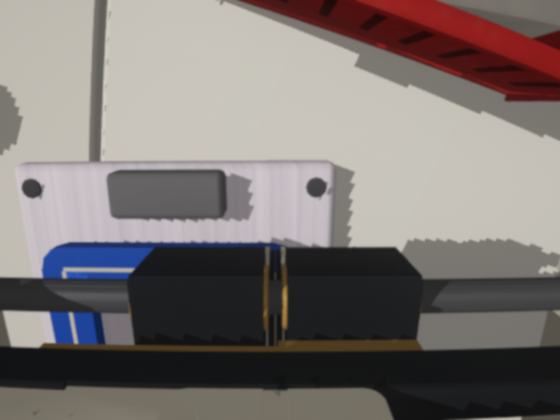

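Emit:
{"name": "carry_out", "arguments": {"xyz": [[-0.05,0,0],[-0.1,0,0],[-0.1,0,0],[-0.1,0,0],[-0.1,0,0],[-0.1,0,0],[-0.1,0,0]], "dr": [[0,0,0],[0,0,0],[0,0,0],[0,0,0],[0,0,0],[0,0,0],[0,0,0]]}}

```text
time: 12.7
tool_pos: [543.7, 270.1, 51.0]
tcp_rot: [3.141, -0.001, 0.402]
contact_force: [3.8, 2.7, 4.5]
grip_width: 0.3
```

```bash
python3 s.py
```

```text
12.7 (np.float64(10.649216149171906), np.float64(-50.436274433623225)) 51.01648259031331 [3.75405007 2.68275303 4.53803206] [ 3.14141750e+00 -1.16840543e-03  4.01958237e-01]
```

Emit:
{"name": "carry_out", "arguments": {"xyz": [[-0.1,-0.007,0],[-0.1,0,0],[-0.1,0,0],[-0.1,0,0],[-0.1,0,0],[-0.1,0,0]], "dr": [[0,0,0],[0,0,0],[0,0,0],[0,0,0],[0,0,0],[0,0,0]]}}

```text
time: 13.45
tool_pos: [510.4, 256.4, 51.0]
tcp_rot: [3.141, -0.001, 0.402]
contact_force: [3.9, 1.7, 4.8]
grip_width: 0.3
```

Emit:
{"name": "carry_out", "arguments": {"xyz": [[-0.1,0,0],[-0.1,0,0],[-0.1,0,0],[-0.1,0,0],[-0.02,0,0],[0,0,0]], "dr": [[0,0,0],[0,0,0],[0,0,0],[0,0,0],[0,0,0],[0,0,0]]}}

```text
time: 14.2
tool_pos: [487.0, 246.5, 50.9]
tcp_rot: [3.141, -0.0, 0.402]
contact_force: [2.2, 1.5, 4.9]
grip_width: 0.5
```

```bash
python3 s.py;  python3 - <<'E'
from plant import capture
from h import *
cv2.imwrite("pics/w6.png",capture("wrist")["image"])
E
```

```text
14.2 (np.float64(-50.773688164601), np.float64(-49.94577980087141)) 50.91730072546137 [2.23039931 1.54994909 4.92305845] [ 3.14147246e+00 -3.96885292e-04  4.02024996e-01]
```

View pics/w6.png

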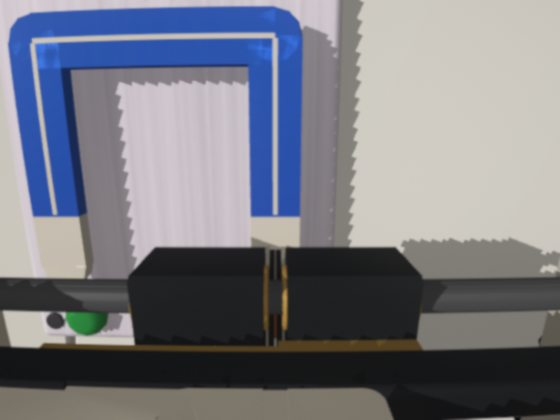

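The fingertip slit (column 275) lines up with the right leg's white centre line (column 275), and the tips are on its white end. I'll lift off straight up.

Emit:
{"name": "carry_out", "arguments": {"xyz": [[0,0,-0.1],[0,0,-0.2],[0,0,-0.4],[0,0,-0.6],[0,0,-0.6],[0,0,-0.4],[0,0,0],[0,0,0]], "dr": [[0,0,0],[0,0,0],[0,0,0],[0,0,0],[0,0,0],[0,0,0],[0,0,0],[0,0,0]]}}

```text
time: 15.25
tool_pos: [486.2, 246.3, 187.6]
tcp_rot: [-3.141, 0.003, 0.402]
contact_force: [-0.3, -0.5, 0.5]
grip_width: 0.4
```

```bash
python3 s.py;  python3 - <<'E'
from plant import capture
from h import *
cv2.imwrite("pics/s7.png",capture("side")["image"])
E
```

```text
15.25 (np.float64(-51.57321806978021), np.float64(-49.76574635608155)) 187.64927552051518 [-0.29803487 -0.47515467  0.53758991] [-3.14141286e+00  2.68875823e-03  4.02063100e-01]
```

View pics/s7.png

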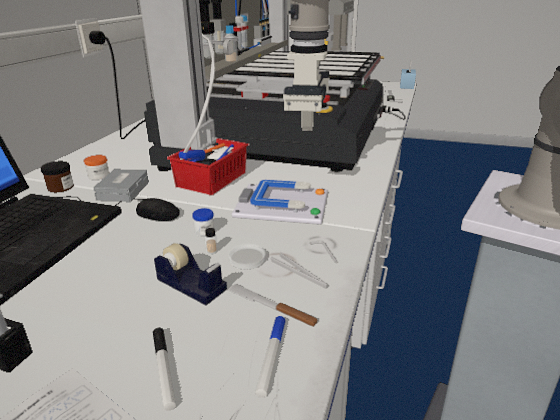

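The gripper is clear, with its tips around (307,130) and about 165 mm up. The band at (280,195) has sprung back, and the jar, vial, petri dish and tape are where they started. I'll hand in now.

```bash
python3 -c "
from plant import close_job
print(close_job())"
```

```text
the job is handed in; nothing more can be done
None
```

I traced the whole band in one continuous press and handed the job in at about 15.3 s, with no verdict reported. The shut fingers touched down on the white end beside the green cap, went round both corners and lifted off on the white end beside the orange cap.

- **Press:** the TCP height while tracing was 50.5–51.0 mm, which means the band was pressed about 5–5.5 mm. The upward force read 4.5–5.8 N. Both are inside the good range and well short of the stop.
- **Position:** at every check the fingers were within about 0.5 mm of the estimated centre line sideways, and within about 1 mm of the intended corners and end points. I only read the position at these checks, not continuously. Close-up wrist pictures agreed with this.
- **Disagreement between cameras:** the top and wrist cameras placed the band's ends within about 1.5 mm of each other, and I used their average. The side camera was about 4–5 mm off on the caps, so I left it out.
- **Final state:** the arm is stopped with the fingertips about 165 mm above the bench and the force reading is zero within noise. The band has sprung back up. The jar, vial, petri dish and tape dispenser look unmoved by eye. I didn't pick out the hex key in the last picture, but the arm never came down near the loose items.

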